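# Park the sanding drums by size

### The arm

A 6-joint arm with a two-finger parallel gripper is mounted at the origin on the work surface. World frame = base frame: x ahead of the robot, y to its left, z up, the work surface at z = 0. Lengths are in m, angles in rad, forces in N, time in s.
With the tool pointing down it reaches from about 0.375 to 0.975 m from the base axis. Payload 3.8 kg.
Tool frame: the origin (TCP) lies midway between the tips of the shut fingers; the grasp point (between the pads) lies 19 mm behind it; z points along the fingers, y is the line along which they close (so a half turn about z gives the same grasp; the last joint's range is limited). The gripper opens to 85 mm and grips with 20 to 120 N. Pads are 22 mm wide; open, the fingers measure 114 mm over their backs; the gripper's body (76 mm by 85 mm) begins 54 mm behind the grasp point. The pads swing forward as they close: fully open they stand 13 mm farther back than shut.
Start: joints at [-1.324, 0.264, 1.604, -0, 1.274, -0.037], TCP at [0.189, -0.648, 0.231] pointing down, gripper open.
Joint ranges: [-2.63, 2.63], [-0.94, 2.18], [0.31, 2.57], [-1.31, 4.45], [0, 2.66], [-2.55, 2.55]. Speed limits (rad/s): [2.57, 2.57, 3.14, 3.14, 3.14, 3.14].

### API

Orientations are given as a rotation vector (axis times angle).
In Python, from workcell import bot, cams gives the robot as it stands.
- The arm moves only by the tool play_rows, never from a script. Its argument "rows" is a list of rows, each a list of 2 entries, a list of its own where there are three numbers: the shift along the tool's x, y, z scaled (see below), then the turn, a rotation vector about the tool's x, y, z scaled (see below). A call has 1 to 20 rows; each row is the pose to reach, as a shift and turn from the pose commanded when the call began, along the tool's axes at that moment; what a row does not reach only later rows make up. The controller multiplies each number of a shift by 250 mm and each number of a turn by 45 degrees. A row lasts 1/12 s, in which the tool goes at most 41.7 mm and 7.16 degrees, less where a joint would pass 70% of its speed; a pose out of reach is approached as far as the arm can. A call with a number of a shift or a turn outside -1 to 1 is refused whole. A call with a gripper value outside its range is refused whole. "claw" is the opening, from -1 (shut) to 1 (fully open), set as the call begins (left out, the last holds). The fingers move at their own pace and stop on an object; "newtons" is the grip in N (left out, the last holds). Time passes only in rows, so rows that repeat a pose let the fingers close. It gives the time, the measured TCP pose, the force, the opening and the grip force at its end, in the units of the state.
- bot.read_state(): the state, without advancing time (a new reading comes with each control period).
- cams.read_camera(name): name is "scene" or "top" or "wrist"; returns a dict with "image" (384x512x3 uint8, red, green, blue), "K" (3x3 intrinsics, pixels), "T" (4x4, takes a point from camera to world coordinates); the wrist camera has in their place "mount" (4x4, takes a point from camera to tool coordinates, whose origin is the TCP and whose axes are the flange's). Camera axes: x right, y down, z forward; pixel columns grow to the right and rows downward; lengths in m; the calibration is good to about 2 mm. A picture is of the moment at which its call begins: read the wrist's pose just before it. There is no depth.
- bot.finish_job(): hands the job in; it is judged then, once.
The state is a dict: "time": time; "q": joint angles; "joint_vel": joint speeds; "joint_torque": joint torques, N m; "tool_pos": TCP position; "tcp_rot": TCP orientation; "wrist_force": force on the tool from outside, world axes, zero at the start; "torque": the same for the moment, N m; "width": opening from 0.0 (shut) to 1.0 (fully open); "grip_force": force on a finger pad.
Only numpy, scipy, OpenCV 4.12 (cv2) and the standard library are available. Lean on these libraries where they do the work, as an engineer would, in place of code of your own. Each camera call takes 0.05 s, during which the arm holds its last target. There are 200 camera calls.

### The job

Put the four straight-sided sanding drums away, each standing upright, shank up, flat on the floor of the well that matches it: the smallest drum in the plywood block with the smallest well, the next drum in the next larger well, and so on up to the largest. Do not tip any drum over on the way, and leave the grinding cone and the felt polishing wheel where they stand.

Things in the scene. Friction and masses are not known exactly. Their poses are not given: they have to be found in the camera images.
- drum_a: The smallest of four sanding drums: an upright reddish-brown straight-sided cylinder 24 mm across and 40 mm tall with a black rubber top face and a bare steel shank, 10 mm across and 38 mm long, standing up from the middle of its top (78 mm overall). Loose, 40 to 280 g. Origin at the centre of its underside, z up along the shank.
- drum_b: The second smallest of four sanding drums: an upright reddish-brown straight-sided cylinder 36 mm across and 40 mm tall with a black rubber top face and a bare steel shank, 10 mm across and 38 mm long, standing up from the middle of its top (78 mm overall). Loose, 40 to 280 g. Origin at the centre of its underside, z up along the shank.
- drum_c: The second largest of four sanding drums: an upright reddish-brown straight-sided cylinder 48 mm across and 40 mm tall with a black rubber top face and a bare steel shank, 10 mm across and 38 mm long, standing up from the middle of its top (78 mm overall). Loose, 40 to 280 g. Origin at the centre of its underside, z up along the shank.
- drum_d: The largest of four sanding drums: an upright reddish-brown straight-sided cylinder 60 mm across and 40 mm tall with a black rubber top face and a bare steel shank, 10 mm across and 38 mm long, standing up from the middle of its top (78 mm overall). Loose, 40 to 280 g. Origin at the centre of its underside, z up along the shank.
- block_a: The plywood parking block with the smallest of four wells: a fixed square block 50 mm wide and 16 mm thick with one round blind well 40 mm across and 10 mm deep in its middle (well floor 6 mm above the table). Origin at the centre of its underside, on the well's axis, on the table; z up.
- block_b: The plywood parking block with the second smallest of four wells: a fixed square block 62 mm wide and 16 mm thick with one round blind well 52 mm across and 10 mm deep in its middle (well floor 6 mm above the table). Origin at the centre of its underside, on the well's axis, on the table; z up.
- block_c: The plywood parking block with the second largest of four wells: a fixed square block 74 mm wide and 16 mm thick with one round blind well 64 mm across and 10 mm deep in its middle (well floor 6 mm above the table). Origin at the centre of its underside, on the well's axis, on the table; z up.
- block_d: The plywood parking block with the largest of four wells: a fixed square block 86 mm wide and 16 mm thick with one round blind well 76 mm across and 10 mm deep in its middle (well floor 6 mm above the table). Origin at the centre of its underside, on the well's axis, on the table; z up.
- cone: A grinding cone: grey stone, tapering from 48 mm across at the bottom to 18 mm at 44 mm height, with a 10 mm steel shank above it, 78 mm overall. Not a sanding drum. Loose, about 120 g. Origin at the centre of its underside, z up.
- wheel: A felt polishing wheel: a flat grey disc 66 mm across and 16 mm thick with a thin steel washer on it and a 10 mm steel shank above, 53 mm overall. Not a sanding drum. Loose, about 120 g. Origin at the centre of its underside, z up.
Not all that is in view belongs to the job. Leave any red or turquoise look-alike of the drum_c alone.

How it is judged:
By the outcome, as a careful person would: the job done as asked, in the order asked, and still so for the second after the job is handed in, with the robot touching nothing.
It also fails if it takes over 112 s, if anything falls off the work surface, if the arm or the gripper's body presses on something with over 40 N, if the wrist force passes 120 N, or if a joint passes its speed limit or range.

## Working session

There is one attempt and no reset: what is moved stays moved. The work goes in short steps, Python scripts to look and compute and a tool call to move; the robot and the scene stay as the last step left them, time stands still between calls to the robot, and variables do not carry over. Pictures are saved under pics/ and viewed, at most 14 in all, crops included, and the job is handed in when it is done.

Besides the shell and the picture viewer there is one more tool, called after "Call:" as name(argument=value, ...), one argument or row to a line, values as JSON. play_rows: Moves the arm, as the interface text tells. Its arguments: {"type":"object","properties":{"rows":{"type":"array","items":{"type":"array"}},"claw":{"type":"number"},"newtons":{"type":"number"}},"required":["rows"]}

```bash
ls; mkdir -p pics; python3 - <<'E'
from workcell import bot,cams
import cv2,numpy as np
s=bot.read_state();print(s['time'],s['tool_pos'],s['tcp_rot'],s['width'])
for n in("top","scene"):
    c=cams.read_camera(n);np.savez(f'{n}.npz',**c)
    cv2.imwrite(f'pics/{n}0.png',cv2.resize(c['image'][:,:,::-1],(800,600),interpolation=cv2.INTER_CUBIC))
    print(n,c['K'],c['T'])
E
```

```text
pics
0.0 [ 0.18879813 -0.64728624  0.22994608] [-3.10777484e+00 -4.43914075e-01  3.85903041e-04] 1.0005915465922157
top [[485.10902495   0.         260.18059748]
 [  0.         485.10902495 190.29322893]
 [  0.           0.           1.        ]] [[ 1.30403102e-03 -9.83791982e-01  1.79308771e-01  2.59066237e-01]
 [-9.99996370e-01 -8.60142843e-04  2.55327531e-03  1.02044520e-02]
 [-2.35766063e-03 -1.79311450e-01 -9.83789533e-01  1.22200038e+00]
 [ 0.00000000e+00  0.00000000e+00  0.00000000e+00  1.00000000e+00]]
scene [[346.67256824   0.         251.32779822]
 [  0.         346.67256824 193.91055618]
 [  0.           0.           1.        ]] [[ 0.49705825  0.48063592 -0.72244184  1.05841853]
 [ 0.86752534 -0.25775765  0.42539485 -0.33065078]
 [ 0.01824514 -0.83818262 -0.54508441  0.44917651]
 [ 0.          0.          0.          1.        ]]
```

View pics/top0.png

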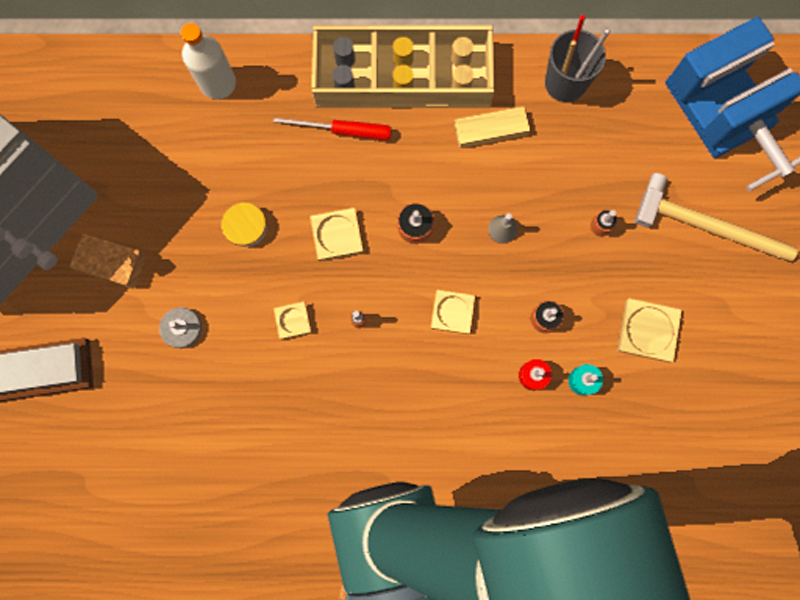

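View pics/scene0.png

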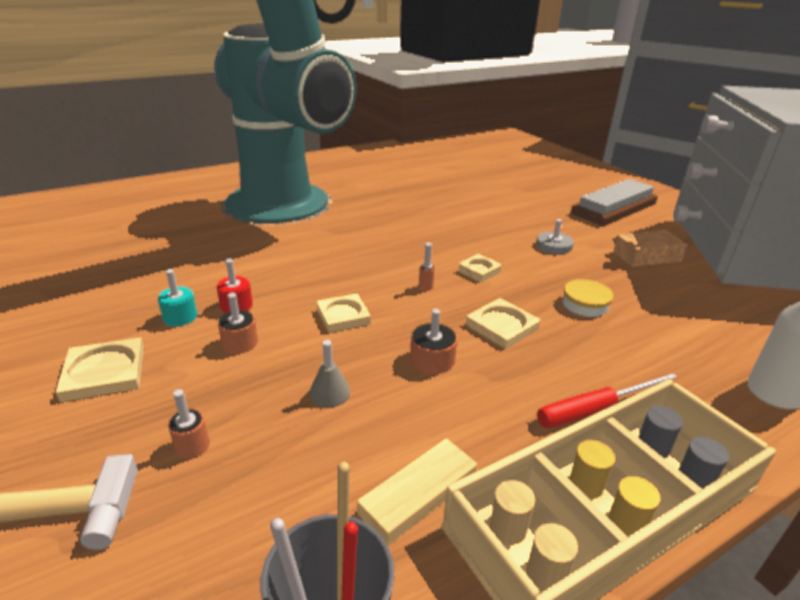

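The top picture shows, in 800x600 pixels:
- **Drums:** a (357,318), b (605,220), c (548,317) and d (415,222).
- **Blocks:** a (293,320), b (454,312), c (336,234) and d (651,330).
- **Leave alone:** cone (504,228), wheel (181,327), and the red (536,374) and turquoise (587,379) look-alikes.

The candidates for drum c are the black-topped brown one at (548,317), the red one and the turquoise one. The brown one fits the description. I'll confirm it in enlarged crops.

```bash
python3 - <<'E'
import cv2,numpy as np
im=np.load('top.npz')['image'][:,:,::-1]
for n,x0 in(("L",160),("R",280)):
    c=cv2.resize(im[120:255,x0:x0+(130 if n=="L" else 165)],None,fx=4.8,fy=4.4 if 0 else 4.8,interpolation=cv2.INTER_CUBIC)
    c=c[:600]; cv2.imwrite(f'pics/crop{n}.png',c); print(c.shape)
E
```

```text
(600, 624, 3)
(600, 792, 3)
```

```bash
ls pics
```

```text
cropL.png
cropR.png
scene0.png
top0.png
```

View pics/cropL.png

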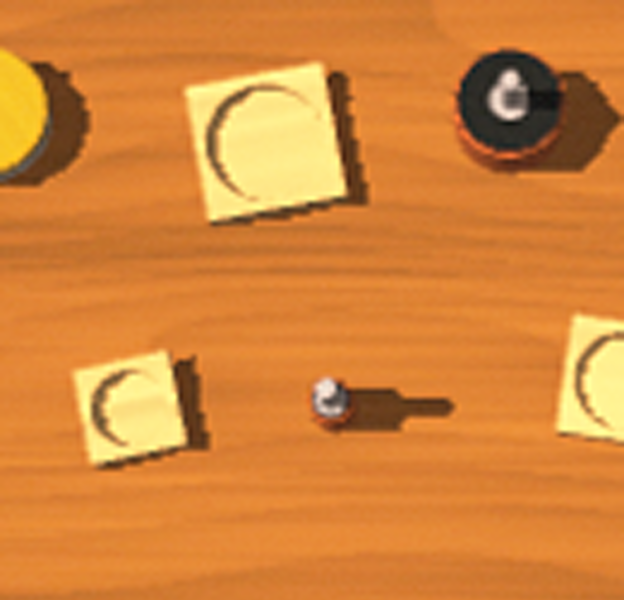

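View pics/cropR.png

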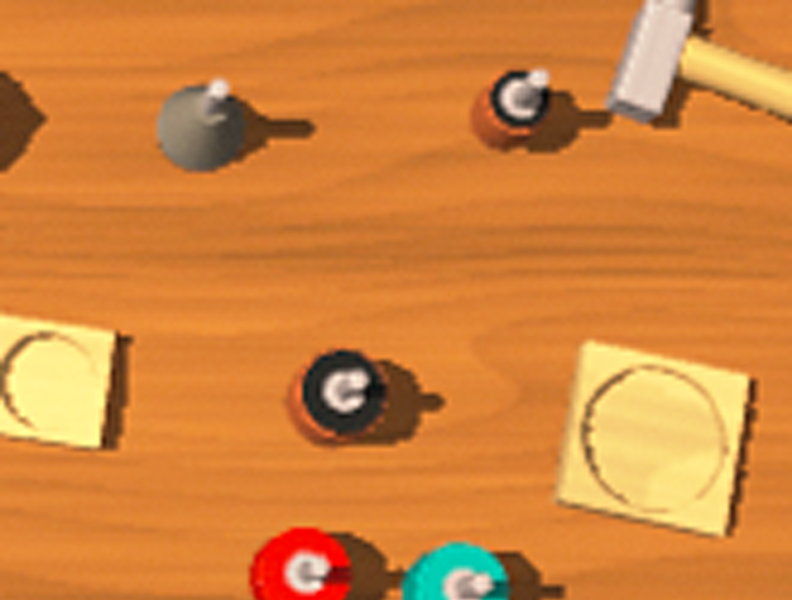

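Both crops agree with the first reading. Drum c is the brown, black-topped drum at crop R (344,392), and the red and turquoise ones are decoys. Next I'll turn these pixels into world positions and check the sizes.

```bash
cat > h.py <<'E'
import numpy as np
from scipy.spatial.transform import Rotation as R
def ray(c,u,v,z):
    d=c['T'][:3,:3]@np.linalg.solve(c['K'],[u,v,1]);o=c['T'][:3,3]
    return o+d*(z-o[2])/d[2]
def go(st,p,yaw=None):
    """shift (units of 250mm) in tool axes to world p; turn about tool z (units 45deg) to bring tool x to yaw"""
    M=R.from_rotvec(st['tcp_rot']).as_matrix()
    s=M.T@(np.array(p)-st['tool_pos'])/.25
    t=None
    if yaw is not None:
        a=np.arctan2(M[1,0],M[0,0]); t=(-(yaw-a))/(np.pi/4)
    return s.round(3),t,np.rad2deg(np.arctan2(M[1,0],M[0,0]))
E
python3 - <<'E'
from h import *
c=dict(np.load('top.npz'))
def P(x0,X,Y,z): return ray(c,(X+.5)/4.8-.5+x0,(Y+.5)/4.8-.5+120,z)
sq={'a':[(160,72,371),(160,165,349),(160,187,443),(160,92,465)],'b':[(160,575,316),(280,117,332),(280,102,446),(160,557,432)],
'c':[(160,184,88),(160,323,63),(160,347,193),(160,209,220)],'d':[(280,588,345),(280,750,376),(280,729,535),(280,563,499)]}
for k,v in sq.items():
    q=np.array([P(*p,.016) for p in v]);e=[np.linalg.norm(q[i]-q[i-1])*1e3 for i in range(4)]
    print('block',k,q.mean(0).round(4),np.round(e))
print('well d',P(280,655,438,.016),[np.linalg.norm(P(280,583,438,.016)-P(280,727,438,.016))])
for k,x0,X,Y,w in(('a',160,330,398,39),('b',280,521,99,60),('c',280,344,392,85),('d',160,510,101,104)):
    print('drum',k,P(x0,X,Y,.04).round(4),np.linalg.norm(P(x0,X-w/2,Y,.04)-P(x0,X+w/2,Y,.04)).round(4), np.hypot(*P(x0,X,Y,.04)[:2]).round(3))
# shank tops
for k,x0,X,Y in(('a',160,325,385),('b',280,539,77),('c',280,354,384),('d',160,510,76)): print('shank',k,P(x0,X,Y,.078).round(4))
E
```

```text
block a [0.4428 0.1986 0.016 ] [51. 50. 51. 51.]
block b [ 0.4566 -0.0617  0.016 ] [63. 63. 61. 64.]
block c [0.5868 0.1296 0.016 ] [74. 76. 73. 75.]
block d [ 0.4267 -0.3786  0.016 ] [83. 86. 85. 87.]
well d [ 0.42684878 -0.37733076  0.016     ] [np.float64(0.0751143238637544)]
drum a [0.4438 0.0917 0.04  ] 0.02 0.453
drum b [ 0.6032 -0.3094  0.04  ] 0.0315 0.678
drum c [ 0.4472 -0.2113  0.04  ] 0.0436 0.495
drum d [ 0.6019 -0.0009  0.04  ] 0.0547 0.602
shank a [0.4444 0.0917 0.078 ]
shank b [ 0.6037 -0.3088  0.078 ]
shank c [ 0.4452 -0.2093  0.078 ]
shank d [ 6.041e-01 -5.000e-04  7.800e-02]
```

The block sizes and the two estimates for each drum agree. I'll start with drum a, squaring the tool yaw to the world on the way.

Call:
play_rows(
  rows=[
    [[0.94, -0.64, 0], [0, 0, 0.362]],
    [[0.94, -0.64, 0], [0, 0, 0.362]],
    [[0.94, -0.64, 0], [0, 0, 0.362]],
    [[0.94, -0.64, 0], [0, 0, 0.362]],
    [[0.94, -0.64, 0], [0, 0, 0.362]],
    [[0.94, -0.64, 0], [0, 0, 0.362]],
    [[0.94, -0.64, 0], [0, 0, 0.362]],
    [[0.94, -0.64, 0], [0, 0, 0.362]],
    [[0.94, -0.64, 0], [0, 0, 0.362]],
  ],
  claw=-0.3,
  newtons=40,
)

```text
time: 0.85
tool_pos: [0.3707, -0.4269, 0.2309]
tcp_rot: [-3.141, -0.005, 0.001]
wrist_force: [0.2, -0.3, 0.5]
width: 0.353
grip_force: 0.0
```

Call:
play_rows(
  rows=[
    [[0.28, -1, 0.1], [0, 0, 0]],
    [[0.28, -1, 0.1], [0, 0, 0]],
    [[0.28, -1, 0.1], [0, 0, 0]],
    [[0.28, -1, 0.1], [0, 0, 0]],
    [[0.28, -1, 0.1], [0, 0, 0]],
    [[0.28, -1, 0.1], [0, 0, 0]],
    [[0.28, -1, 0.1], [0, 0, 0]],
  ],
)

```text
time: 1.43
tool_pos: [0.4398, -0.1751, 0.2053]
tcp_rot: [-3.139, -0.002, 0.002]
wrist_force: [-0.2, -0.0, -0.5]
width: 0.348
grip_force: 0.0
```

Call:
play_rows(
  rows=[
    [[0, -1, 0], [0, 0, 0]],
    [[0, -1, 0], [0, 0, 0]],
    [[0, -1, 0], [0, 0, 0]],
    [[0, -1, 0], [0, 0, 0]],
    [[0, -1, 0], [0, 0, 0]],
    [[0, -1, 0], [0, 0, 0]],
    [[0, -1, 0], [0, 0, 0]],
    [[0, -1, 0], [0, 0, 0]],
  ],
)

```text
time: 2.1
tool_pos: [0.4403, 0.0722, 0.2063]
tcp_rot: [3.141, 0.006, -0.0]
wrist_force: [-0.2, -0.3, -0.2]
width: 0.351
grip_force: 0.0
```

```bash
cat > w.py <<'E'
import sys,cv2
from workcell import bot,cams
from h import *
s=bot.read_state();c=cams.read_camera('wrist')
M=np.eye(4);M[:3,:3]=R.from_rotvec(s['tcp_rot']).as_matrix();M[:3,3]=s['tool_pos']
c['T']=M@c['mount'];np.savez('wrist.npz',**c)
print(s['time'],s['tool_pos'],s['tcp_rot'],s['width'])
cv2.imwrite('pics/'+sys.argv[1]+'.png',cv2.resize(c['image'][:,:,::-1],(800,600),interpolation=cv2.INTER_CUBIC))
E
python3 w.py wa; python3 -c "
import numpy as np;c=np.load('wrist.npz');print(c['mount'].round(3))"
```

```text
2.1 [0.44026869 0.07222713 0.2062597 ] [ 3.14078237e+00  5.78267389e-03 -2.46695056e-06] 0.35059706446895006
[[-0.    -0.965 -0.262  0.067]
 [ 1.    -0.001  0.001  0.   ]
 [-0.001 -0.262  0.965 -0.143]
 [ 0.     0.     0.     1.   ]]
```

View pics/wa.png

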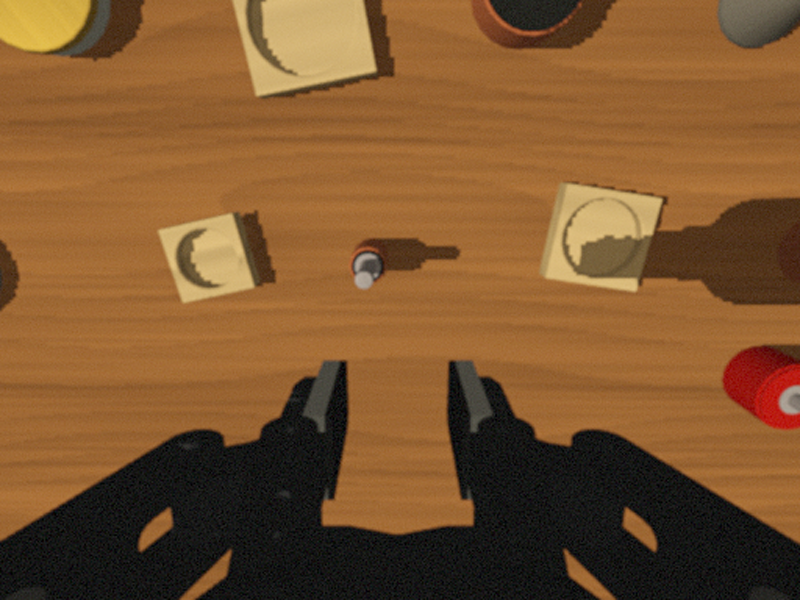

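The wrist view shows drum a's shank tip at (364,280) and its black face near (368,265). Block a's well is near (210,257) and block b's near (602,236).

```bash
python3 - <<'E'
from h import *
c=dict(np.load('wrist.npz'))
P=lambda X,Y,z: ray(c,(X+.5)/1.5625-.5,(Y+.5)/1.5625-.5,z)
print('shank',P(364,280,.078),'face',P(368,265,.04))
for v in([(159,231),(236,213),(257,285),(183,302)],[(567,184),(663,199),(639,291),(546,276)]):
    q=np.array([P(*p,.016) for p in v]);print(q.mean(0).round(4),[round(1e3*np.linalg.norm(q[i]-q[i-1])) for i in range(4)])
E
```

```text
shank [0.44517119 0.08935181 0.078     ] face [0.44585802 0.08918632 0.04      ]
[0.4451 0.1953 0.016 ] [49, 52, 49, 52]
[ 0.459  -0.0635  0.016 ] [60, 63, 61, 64]
```

Call:
play_rows(
  rows=[
    [[0.019, -0.072, 0.2], [0, 0, 0]],
    [[0.019, -0.072, 0.4], [0, 0, 0]],
    [[0.019, -0.072, 0.425], [0, 0, 0]],
    [[0.019, -0.072, 0.425], [0, 0, 0]],
    [[0.019, -0.072, 0.425], [0, 0, 0]],
  ],
)

```text
time: 2.57
tool_pos: [0.4437, 0.0871, 0.0987]
tcp_rot: [3.14, -0.005, -0.007]
wrist_force: [-0.1, -0.3, 0.2]
width: 0.355
grip_force: 0.0
```

```bash
python3 w.py wa2
```

```text
2.5667 [0.44365485 0.08709216 0.09871883] [ 3.14040408 -0.00548016 -0.00680678] 0.35489169267317905
```

View pics/wa2.png

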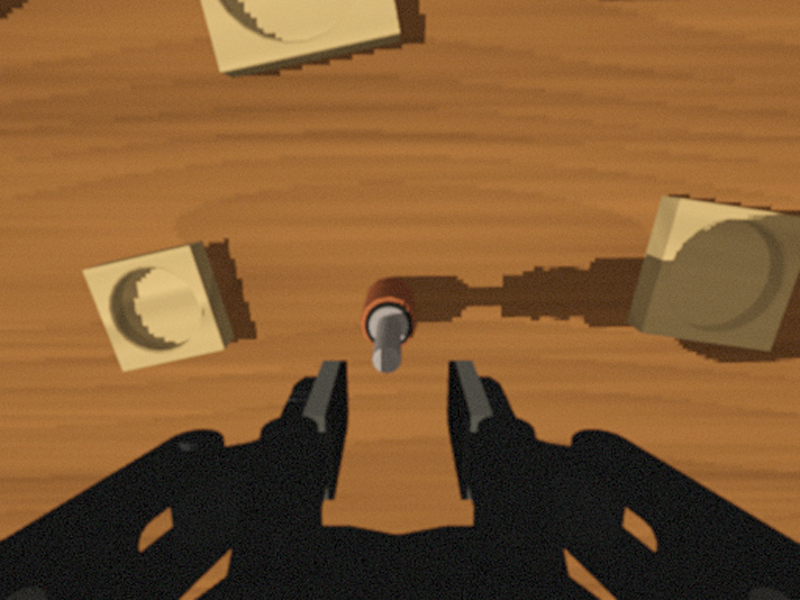

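The shank tip is at (385,360), slightly left of the finger midline at about x=399. Block a's well centre is near (157,308).

```bash
python3 - <<'E'
from h import *
c=dict(np.load('wrist.npz'))
P=lambda X,Y,z: ray(c,(X+.5)/1.5625-.5,(Y+.5)/1.5625-.5,z)
print('shank',P(385,360,.078),'face',P(389,321,.04), 'finger mid', P(399,362,.0987))
q=np.array([P(*p,.016) for p in [(83,270),(190,245),(223,349),(123,371)]]);print(q.mean(0).round(4))
E
```

```text
shank [0.44528307 0.09057812 0.078     ] face [0.44705929 0.089692   0.04      ] finger mid [0.45303506 0.08589511 0.0987    ]
[0.445  0.1972 0.016 ]
```

```bash
python3 - <<'E'
from workcell import bot
s=bot.read_state();print(s['time'],s['tool_pos'],s['tcp_rot'],s['joint_vel'])
E
```

```text
2.6167 [0.44554137 0.08761222 0.10064739] [ 3.14114527e+00 -5.07991613e-03 -7.08173079e-05] [ 0.01028412 -0.02817373 -0.03846661  0.0038327  -0.00607892  0.00142171]
```

Call:
play_rows(
  rows=[
    [[0.005, -0.012, 0], [0, 0, 0]],
    [[0.005, -0.012, 0.08], [0, 0, 0]],
    [[0.005, -0.012, 0.15], [0, 0, 0]],
    [[0.005, -0.012, 0.212], [0, 0, 0]],
    [[0.005, -0.012, 0.212], [0, 0, 0]],
    [[0.005, -0.012, 0.212], [0, 0, 0]],
  ],
)

```text
time: 3.12
tool_pos: [0.4472, 0.0922, 0.0484]
tcp_rot: [-3.141, 0.002, -0.003]
wrist_force: [0.2, -0.4, 0.5]
width: 0.349
grip_force: 0.0
```

Call:
play_rows(
  rows=[
    [[0, 0, 0], [0, 0, 0]],
    [[0, 0, 0], [0, 0, 0]],
    [[0, 0, 0], [0, 0, 0]],
    [[0, 0, 0], [0, 0, 0]],
    [[0, 0, 0], [0, 0, 0]],
    [[0, 0, 0], [0, 0, 0]],
    [[0, 0, 0], [0, 0, 0]],
  ],
  claw=-1,
  newtons=50,
)

```text
time: 3.7
tool_pos: [0.4481, 0.0926, 0.049]
tcp_rot: [-3.141, 0.001, -0.006]
wrist_force: [0.9, -0.5, 6.7]
width: 0.095
grip_force: 49.1
```

Call:
play_rows(
  rows=[
    [[0, 0, -0.1], [0, 0, 0]],
    [[0, 0, -0.2], [0, 0, 0]],
    [[0, 0, -0.2], [0, 0, 0]],
    [[0, 0, -0.2], [0, 0, 0]],
  ],
)

```text
time: 4.03
tool_pos: [0.4478, 0.0927, 0.099]
tcp_rot: [-3.141, 0.001, -0.007]
wrist_force: [0.3, -0.2, -1.6]
width: 0.098
grip_force: 48.8
```

```bash
python3 w.py wa3
```

```text
4.0333 [0.44782476 0.09268923 0.09899007] [-3.14083965e+00  7.20684362e-04 -7.15620843e-03] 0.09818130087131109
```

View pics/wa3.png

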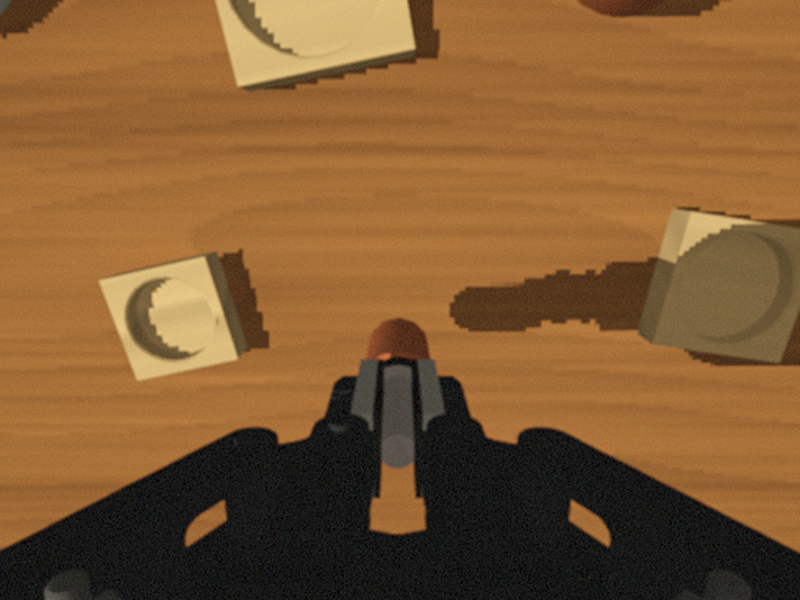

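Drum a is held upright, with its shank tip at about (398,452). Block a's top corners are at (99,281), (206,254), (239,358) and (138,380).

```bash
python3 - <<'E'
from h import *
c=dict(np.load('wrist.npz'))
P=lambda X,Y,z: ray(c,(X+.5)/1.5625-.5,(Y+.5)/1.5625-.5,z)
print('shank tip',P(398,452,.128))
q=np.array([P(*p,.016) for p in [(99,281),(206,254),(239,358),(138,380)]]);print(q.mean(0).round(4))
E
```

```text
shank tip [0.44472228 0.091878   0.128     ]
[0.4449 0.1965 0.016 ]
```

Call:
play_rows(
  rows=[
    [[0, -0.14, 0], [0, 0, 0]],
    [[0, -0.28, 0], [0, 0, 0]],
    [[0, -0.422, 0], [0, 0, 0]],
    [[0, -0.422, 0], [0, 0, 0]],
    [[0, -0.422, 0], [0, 0, 0]],
    [[0, -0.422, 0.07], [0, 0, 0]],
    [[0, -0.422, 0.13], [0, 0, 0]],
    [[0, -0.422, 0.16], [0, 0, 0]],
    [[0, -0.422, 0.175], [0, 0, 0]],
    [[0, -0.422, 0.175], [0, 0, 0]],
    [[0, -0.422, 0.175], [0, 0, 0]],
  ],
)

```text
time: 5.0
tool_pos: [0.4455, 0.1966, 0.0542]
tcp_rot: [3.14, -0.003, -0.004]
wrist_force: [-4.7, -0.9, 12.1]
width: 0.098
grip_force: 51.9
```

```bash
python3 - <<'E'
from workcell import bot
s=bot.read_state();print(s['tool_pos'],s['wrist_force'],s['grip_force'])
E
```

```text
[0.44554751 0.1966212  0.0542047 ] [-4.67882683 -0.89566597 12.11326014] 51.94181799888611
```

The 12 N contact came at the well-floor height, since the grasp z rose by about 6 mm. I'll release and lift.

Call:
play_rows(
  rows=[
    [[0, 0, 0], [0, 0, 0]],
    [[0, 0, 0], [0, 0, 0]],
    [[0, 0, 0], [0, 0, 0]],
    [[0, 0, -0.1], [0, 0, 0]],
    [[0, 0, -0.25], [0, 0, 0]],
    [[0, 0, -0.4], [0, 0, 0]],
    [[0, 0, -0.55], [0, 0, 0]],
    [[0.2, 0.2, -0.6], [0, 0, 0]],
    [[0.28, 0.4, -0.6], [0, 0, 0]],
    [[0.28, 0.55, -0.6], [0, 0, 0]],
    [[0.28, 0.7, -0.6], [0, 0, 0]],
    [[0.28, 0.85, -0.6], [0, 0, 0]],
    [[0.28, 1, -0.6], [0, 0, 0]],
    [[0.28, 1, -0.6], [0, 0, 0]],
  ],
  claw=-0.3,
)

```text
time: 6.17
tool_pos: [0.5155, -0.0565, 0.2029]
tcp_rot: [3.14, -0.005, -0.001]
wrist_force: [0.4, 0.8, 0.1]
width: 0.352
grip_force: 0.0
```

Call:
play_rows(
  rows=[
    [[0.12, 0.16, 0], [0, 0, 0]],
    [[0.2, 0.32, 0], [0, 0, 0]],
    [[0.26, 0.48, 0], [0, 0, 0]],
    [[0.26, 0.64, 0], [0, 0, 0]],
    [[0.26, 0.8, 0], [0, 0, 0]],
    [[0.26, 0.97, 0], [0, 0, 0]],
    [[0.26, 0.97, 0], [0, 0, 0]],
    [[0.26, 0.97, 0], [0, 0, 0]],
  ],
)

```text
time: 6.83
tool_pos: [0.58, -0.2982, 0.2022]
tcp_rot: [3.141, -0.008, -0.002]
wrist_force: [-0.4, 0.8, -1.2]
width: 0.35
grip_force: 0.0
```

```bash
python3 w.py wb
```

```text
6.8333 [ 0.57995649 -0.29817466  0.20221097] [ 3.14148615e+00 -7.94064905e-03 -1.86850535e-03] 0.34997651030860216
```

View pics/wb.png

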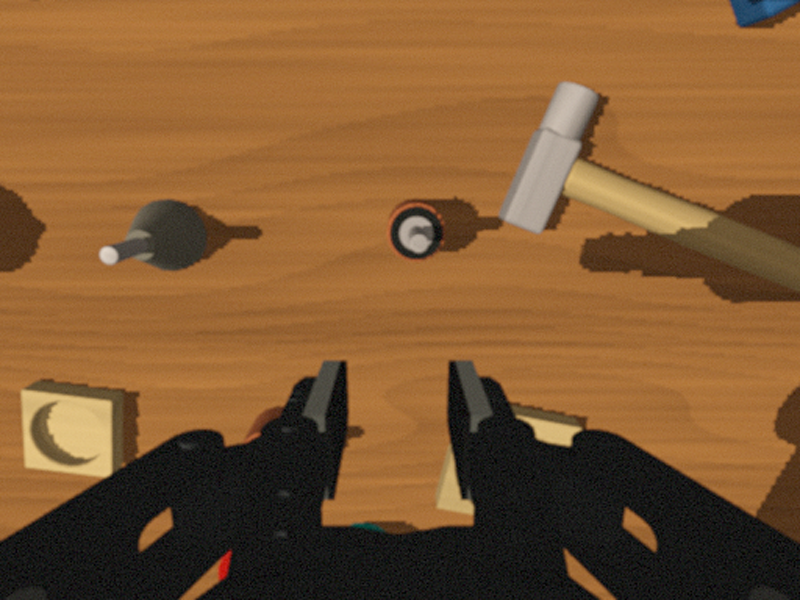

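Drum b's face centre is at (416,231) and its shank tip at about (419,238). The hammer sits to its right, and block b's top is near (68,433).

```bash
python3 - <<'E'
from h import *
c=dict(np.load('wrist.npz'))
P=lambda X,Y,z: ray(c,(X+.5)/1.5625-.5,(Y+.5)/1.5625-.5,z)
print('shank tip',P(420,237,.078),'face',P(416,231,.04),np.linalg.norm(P(390,231,.04)-P(442,231,.04)))
q=np.array([P(*p,.016) for p in [(22,389),(113,400),(113,475),(22,467)]]);print(q.mean(0).round(4))
E
```

```text
shank tip [ 0.60866676 -0.31102696  0.078     ] face [ 0.60673416 -0.31034066  0.04      ] 0.03093495986279404
[ 0.46   -0.0626  0.016 ]
```

Call:
play_rows(
  rows=[
    [[0.106, 0.049, 0.0], [0, 0, 0]],
    [[0.106, 0.049, 0.15], [0, 0, 0]],
    [[0.106, 0.049, 0.3], [0, 0, 0]],
    [[0.106, 0.049, 0.4], [0, 0, 0]],
    [[0.106, 0.049, 0.48], [0, 0, 0]],
    [[0.106, 0.049, 0.55], [0, 0, 0]],
    [[0.106, 0.049, 0.614], [0, 0, 0]],
    [[0.106, 0.049, 0.614], [0, 0, 0]],
    [[0.106, 0.049, 0.614], [0, 0, 0]],
  ],
)

```text
time: 7.63
tool_pos: [0.6064, -0.3045, 0.0485]
tcp_rot: [-3.14, -0.002, 0.005]
wrist_force: [-0.6, 1.4, 0.3]
width: 0.348
grip_force: 0.0
```

Call:
play_rows(
  rows=[
    [[0, 0, 0], [0, 0, 0]],
    [[0, 0, 0], [0, 0, 0]],
    [[0, 0, 0], [0, 0, 0]],
    [[0, 0, 0], [0, 0, 0]],
    [[0, 0, 0], [0, 0, 0]],
    [[0, 0, 0], [0, 0, 0]],
    [[0, 0, 0], [0, 0, 0]],
  ],
  claw=-1,
)

```text
time: 8.22
tool_pos: [0.6081, -0.3073, 0.0512]
tcp_rot: [3.141, -0.001, 0.003]
wrist_force: [-1.2, 2.1, 5.6]
width: 0.09
grip_force: 49.4
```

Call:
play_rows(
  rows=[
    [[0, 0, -0.15], [0, 0, 0]],
    [[0, 0, -0.3], [0, 0, 0]],
    [[0, 0, -0.4], [0, 0, 0]],
    [[0, 0, -0.4], [0, 0, 0]],
    [[0, 0, -0.4], [0, 0, 0]],
  ],
)

```text
time: 8.63
tool_pos: [0.6087, -0.3079, 0.1523]
tcp_rot: [3.139, -0.001, 0.006]
wrist_force: [-0.1, -0.1, -1.7]
width: 0.097
grip_force: 49.1
```

```bash
python3 w.py wb2
```

```text
8.6333 [ 0.60870734 -0.30792496  0.15226646] [ 3.13915490e+00 -9.87416661e-04  6.43698578e-03] 0.09650913569174499
```

View pics/wb2.png

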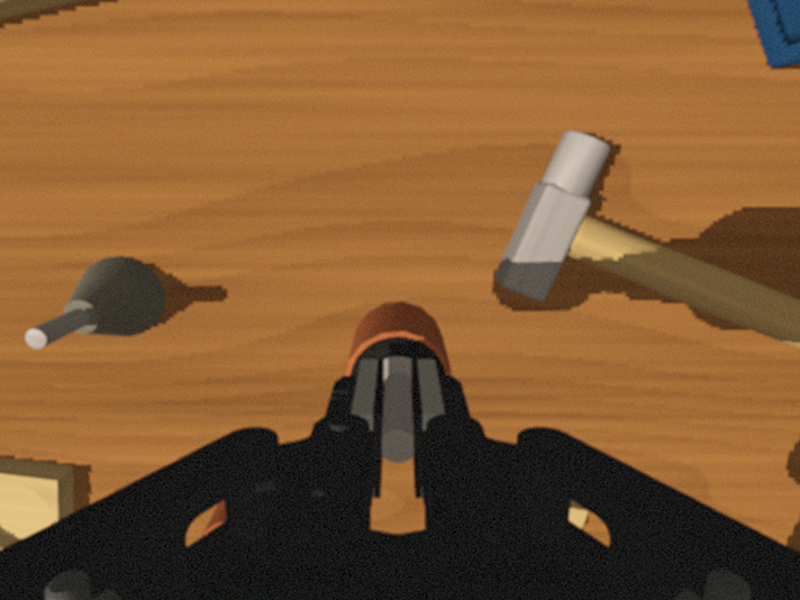

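Drum b is held upright, with its shank tip at (398,445). I'll carry it to block b.

Call:
play_rows(
  rows=[
    [[-0.075, -0.125, 0], [0, 0, 0]],
    [[-0.15, -0.25, 0], [0, 0, 0]],
    [[-0.22, -0.375, 0], [0, 0, 0]],
    [[-0.3, -0.5, 0], [0, 0, 0]],
    [[-0.37, -0.625, 0], [0, 0, 0]],
    [[-0.45, -0.75, 0], [0, 0, 0]],
    [[-0.52, -0.875, 0], [0, 0, 0]],
    [[-0.588, -0.986, 0], [0, 0, 0]],
    [[-0.588, -0.986, 0], [0, 0, 0]],
    [[-0.588, -0.986, 0.1], [0, 0, 0]],
    [[-0.588, -0.986, 0.2], [0, 0, 0]],
    [[-0.588, -0.986, 0.27], [0, 0, 0]],
    [[-0.588, -0.986, 0.27], [0, 0, 0]],
    [[-0.588, -0.986, 0.27], [0, 0, 0]],
  ],
)

```text
time: 9.85
tool_pos: [0.4579, -0.0602, 0.0797]
tcp_rot: [-3.141, 0.001, 0.01]
wrist_force: [0.7, 0.6, -0.5]
width: 0.094
grip_force: 49.2
```

```bash
python3 w.py wb3
```

```text
9.85 [ 0.45789692 -0.06015869  0.07971835] [-3.14055772e+00  1.00347197e-03  9.87016539e-03] 0.09443696798919282
```

View pics/wb3.png

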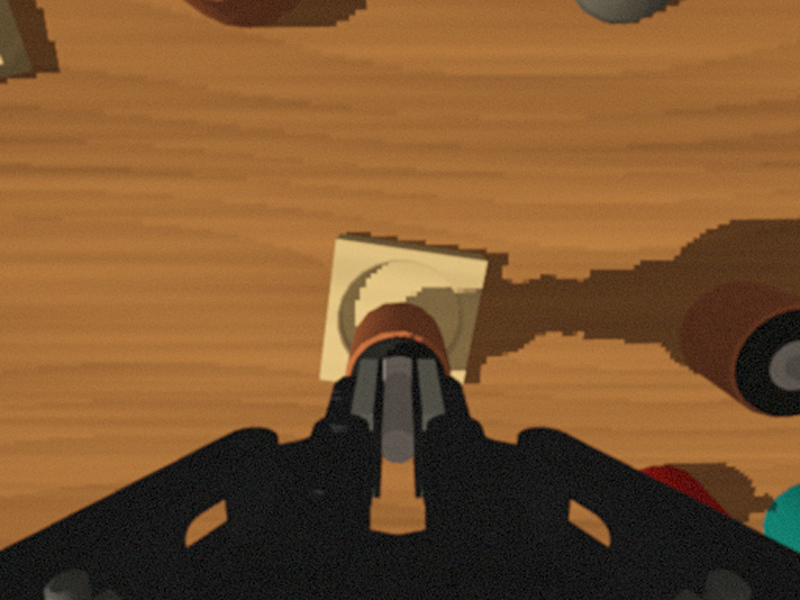

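The drum and the well are aligned sideways, at columns 398 and 400. I'll check x from the top face's corners and the well.

```bash
python3 - <<'E'
from h import *
c=dict(np.load('wrist.npz'))
P=lambda X,Y,z: ray(c,(X+.5)/1.5625-.5,(Y+.5)/1.5625-.5,z)
q=[P(*p,.016) for p in [(341,239),(488,261),(320,379)]];print((q[1]+q[2])/2,[np.linalg.norm(q[0]-a) for a in q[1:]],'well mid',P(399,316,.016))
z=.079
print('tip',P(398,446,z+.03),'front bottom edge',P(398,304,z-.05+.006), 'face front',P(398,338,z-.01))
E
```

```text
[ 0.45915248 -0.06252425  0.016     ] [np.float64(0.060503274872876864), np.float64(0.062318662683770835)] well mid [ 0.4617674 -0.0615601  0.016    ]
tip [ 0.45694036 -0.06097644  0.109     ] front bottom edge [ 0.47247462 -0.06111229  0.035     ] face front [ 0.47102755 -0.06105303  0.069     ]
```

Call:
play_rows(
  rows=[
    [[0.014, 0.003, 0.02], [0, 0, 0]],
    [[0.014, 0.003, 0.06], [0, 0, 0]],
    [[0.014, 0.003, 0.09], [0, 0, 0]],
    [[0.014, 0.003, 0.105], [0, 0, 0]],
    [[0.014, 0.003, 0.105], [0, 0, 0]],
    [[0.014, 0.003, 0.105], [0, 0, 0]],
  ],
)

```text
time: 10.4
tool_pos: [0.4646, -0.0614, 0.0572]
tcp_rot: [3.141, -0.001, 0.001]
wrist_force: [-2.8, 0.1, 8.1]
width: 0.095
grip_force: 50.3
```

Contact came at floor height (8 N). I'll release and move to drum c.

Call:
play_rows(
  rows=[
    [[0, 0, 0], [0, 0, 0]],
    [[0, 0, 0], [0, 0, 0]],
    [[0, 0, 0], [0, 0, 0]],
    [[0, 0, -0.1], [0, 0, 0]],
    [[0, 0, -0.25], [0, 0, 0]],
    [[0, 0, -0.4], [0, 0, 0]],
    [[0, 0.1, -0.55], [0, 0, 0]],
    [[-0.04, 0.25, -0.6], [0, 0, 0]],
    [[-0.06, 0.4, -0.6], [0, 0, 0]],
    [[-0.06, 0.55, -0.6], [0, 0, 0]],
    [[-0.06, 0.6, -0.6], [0, 0, 0]],
    [[-0.06, 0.6, -0.6], [0, 0, 0]],
    [[-0.06, 0.6, -0.6], [0, 0, 0]],
  ],
  claw=-0.3,
)

```text
time: 11.48
tool_pos: [0.4485, -0.2112, 0.2054]
tcp_rot: [-3.14, 0.004, 0.002]
wrist_force: [-0.5, -0.2, -0.8]
width: 0.348
grip_force: 0.0
```

```bash
python3 w.py wc
```

```text
11.4833 [ 0.44848486 -0.21116882  0.20536634] [-3.14021757e+00  4.19953924e-03  1.63397604e-03] 0.34782065204113694
```

View pics/wc.png

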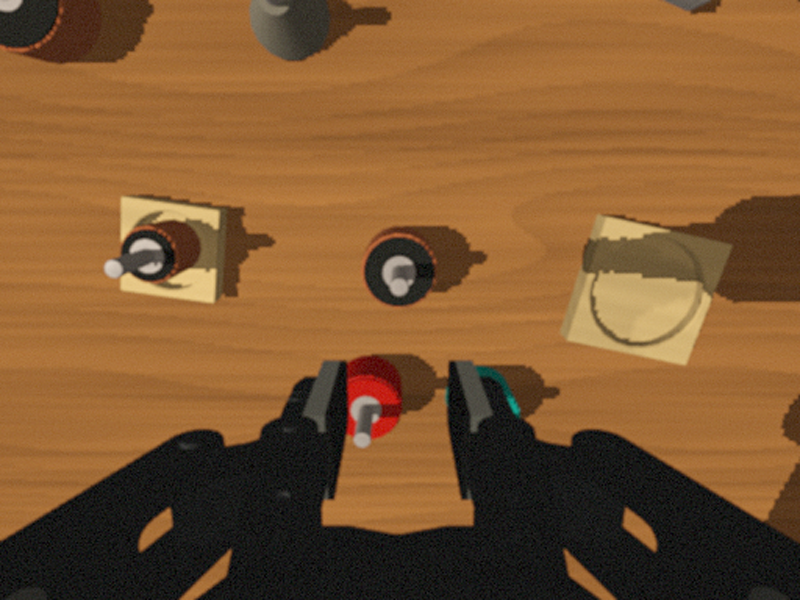

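Drum b stands in its well. Drum c's face is centred at (400,270) with the tip at about (399,287). Block d's well is near (648,289).

```bash
python3 - <<'E'
from h import *
c=dict(np.load('wrist.npz'))
P=lambda X,Y,z: ray(c,(X+.5)/1.5625-.5,(Y+.5)/1.5625-.5,z)
print('tip',P(399,287,.078),'face',P(400,270,.04),'blockd',np.mean([P(*p,.016) for p in [(601,215),(732,242),(687,364),(568,335)]],0),'well',P(646,289,.016))
print('drumb',P(149,256,.046),'blockb',np.mean([P(*p,.016) for p in [(121,197),(223,211),(215,302),(121,290)]],0))
E
```

```text
tip [ 0.44961671 -0.21275552  0.078     ] face [ 0.45100992 -0.21349515  0.04      ] blockd [ 0.4311088  -0.37857979  0.016     ] well [ 0.43251787 -0.3778438   0.016     ]
drumb [ 0.46124654 -0.06364386  0.046     ] blockb [ 0.45900388 -0.06315649  0.016     ]
```

Call:
play_rows(
  rows=[
    [[0.008, 0.008, 0.1], [0, 0, 0]],
    [[0.008, 0.008, 0.25], [0, 0, 0]],
    [[0.008, 0.008, 0.4], [0, 0, 0]],
    [[0.008, 0.008, 0.48], [0, 0, 0]],
    [[0.008, 0.008, 0.56], [0, 0, 0]],
    [[0.008, 0.008, 0.624], [0, 0, 0]],
    [[0.008, 0.008, 0.624], [0, 0, 0]],
    [[0.008, 0.008, 0.624], [0, 0, 0]],
  ],
)

```text
time: 12.2
tool_pos: [0.45, -0.2112, 0.0489]
tcp_rot: [-3.14, -0.002, 0.005]
wrist_force: [0.0, 0.6, 0.5]
width: 0.352
grip_force: 0.0
```

Call:
play_rows(
  rows=[
    [[0, 0, 0], [0, 0, 0]],
    [[0, 0, 0], [0, 0, 0]],
    [[0, 0, 0], [0, 0, 0]],
    [[0, 0, 0], [0, 0, 0]],
    [[0, 0, 0], [0, 0, 0]],
    [[0, 0, 0], [0, 0, 0]],
    [[0, 0, 0], [0, 0, 0]],
  ],
  claw=-1,
)

```text
time: 12.78
tool_pos: [0.4518, -0.2134, 0.0512]
tcp_rot: [3.141, -0.001, 0.003]
wrist_force: [-0.2, 2.6, 6.8]
width: 0.101
grip_force: 49.4
```

Call:
play_rows(
  rows=[
    [[0, 0, -0.15], [0, 0, 0]],
    [[0, 0, -0.3], [0, 0, 0]],
    [[0, 0, -0.44], [0, 0, 0]],
    [[0, 0, -0.44], [0, 0, 0]],
    [[0, 0, -0.44], [0, 0, 0]],
  ],
)

```text
time: 13.2
tool_pos: [0.4527, -0.2144, 0.1628]
tcp_rot: [3.139, -0.001, 0.008]
wrist_force: [-0.4, 0.2, -2.1]
width: 0.1
grip_force: 49.2
```

Call:
play_rows(
  rows=[
    [[0.05, -0.15, 0], [0, 0, 0]],
    [[0.1, -0.3, 0], [0, 0, 0]],
    [[0.16, -0.45, 0], [0, 0, 0]],
    [[0.22, -0.6, 0], [0, 0, 0]],
    [[0.28, -0.75, 0], [0, 0, 0]],
    [[0.34, -0.88, 0], [0, 0, 0]],
    [[0.4, -1, 0], [0, 0, 0]],
    [[0.4, -1, 0], [0, 0, 0]],
  ],
)

```text
time: 13.87
tool_pos: [0.5517, 0.0417, 0.1577]
tcp_rot: [-3.139, -0.005, 0.003]
wrist_force: [0.5, -0.1, -1.7]
width: 0.094
grip_force: 49.4
```

Call:
play_rows(
  rows=[
    [[0.05, -0.12, 0], [0, 0, 0]],
    [[0.1, -0.24, 0], [0, 0, 0]],
    [[0.15, -0.364, 0], [0, 0, 0]],
    [[0.15, -0.364, 0], [0, 0, 0]],
    [[0.15, -0.364, 0.1], [0, 0, 0]],
    [[0.15, -0.364, 0.2], [0, 0, 0]],
    [[0.15, -0.364, 0.3], [0, 0, 0]],
    [[0.15, -0.364, 0.3], [0, 0, 0]],
    [[0.15, -0.364, 0.3], [0, 0, 0]],
  ],
)

```text
time: 14.62
tool_pos: [0.5852, 0.1266, 0.0814]
tcp_rot: [3.14, -0.001, -0.012]
wrist_force: [0.6, -0.5, -1.6]
width: 0.094
grip_force: 49.5
```

```bash
python3 w.py wc2
```

```text
14.6167 [0.58515557 0.12655457 0.08144245] [ 3.13995846e+00 -1.29301328e-03 -1.24170941e-02] 0.09424884316025954
```

View pics/wc2.png

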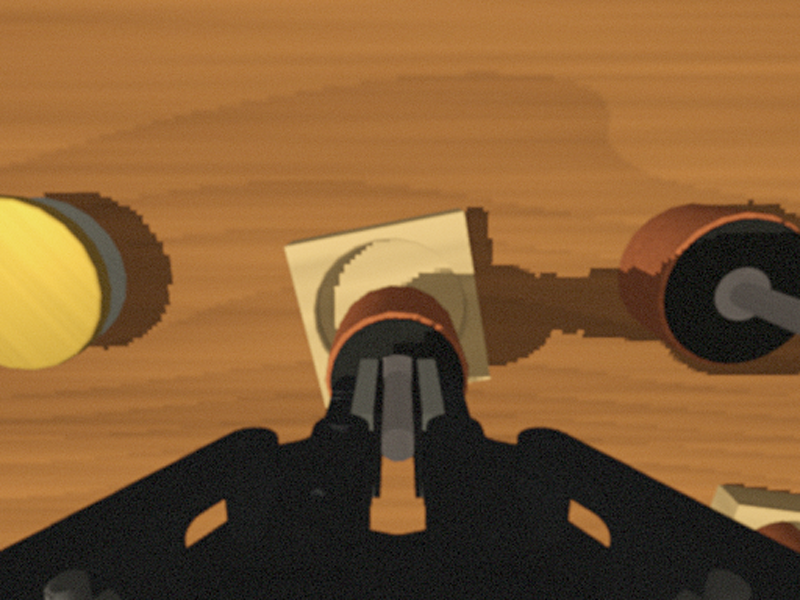

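Drum c is over block c, whose corners are at (285,246), (464,211) and (490,379). Drum d's face is centred at about (738,292).

```bash
python3 - <<'E'
from h import *
c=dict(np.load('wrist.npz'))
P=lambda X,Y,z: ray(c,(X+.5)/1.5625-.5,(Y+.5)/1.5625-.5,z)
q=[P(*p,.016) for p in [(464,211),(285,246),(490,378)]];print('block',(q[1]+q[2])/2,[np.linalg.norm(q[0]-a) for a in q[1:]],'well y',P(318,310,.016)[1],P(466,310,.016)[1])
z=.0814
print('tip',P(398,445,z+.03),'bottom front',P(398,287,z-.05),'face front',P(398,314,z-.01))
print('drum d face',P(738,292,.04))
E
```

```text
block [0.58908146 0.12824597 0.016     ] [np.float64(0.07402420596779684), np.float64(0.07409075312157246)] well y 0.1592374892604061 0.09660661164224527
tip [0.58493779 0.12581629 0.1114    ] bottom front [0.60497579 0.1254538  0.0314    ] face front [0.60643646 0.12562666 0.0714    ]
drum d face [ 0.60500096 -0.00079067  0.04      ]
```

Call:
play_rows(
  rows=[
    [[0.02, -0.009, 0.02], [0, 0, 0]],
    [[0.02, -0.009, 0.06], [0, 0, 0]],
    [[0.02, -0.009, 0.1], [0, 0, 0]],
    [[0.02, -0.009, 0.115], [0, 0, 0]],
    [[0.02, -0.009, 0.115], [0, 0, 0]],
    [[0.02, -0.009, 0.115], [0, 0, 0]],
  ],
)

```text
time: 15.17
tool_pos: [0.5943, 0.1305, 0.057]
tcp_rot: [-3.141, 0.001, -0.002]
wrist_force: [-1.0, 0.9, 2.9]
width: 0.095
grip_force: 50.5
```

Call:
play_rows(
  rows=[
    [[0, 0, 0], [0, 0, 0]],
    [[0, 0, 0], [0, 0, 0]],
    [[0, 0, 0], [0, 0, 0]],
    [[0, 0, -0.1], [0, 0, 0]],
    [[0, 0, -0.25], [0, 0, 0]],
    [[0, 0, -0.4], [0, 0, 0]],
    [[0.06, 0.15, -0.4], [0, 0, 0]],
    [[0.06, 0.3, -0.4], [0, 0, 0]],
    [[0.06, 0.45, -0.4], [0, 0, 0]],
    [[0.06, 0.518, -0.4], [0, 0, 0]],
    [[0.06, 0.518, -0.4], [0, 0, 0]],
    [[0.06, 0.518, -0.4], [0, 0, 0]],
  ],
  claw=-0.3,
)

```text
time: 16.17
tool_pos: [0.6083, -0.0004, 0.156]
tcp_rot: [-3.141, 0.005, 0.001]
wrist_force: [-0.2, 0.8, -1.1]
width: 0.35
grip_force: 0.0
```

```bash
python3 w.py wd
```

```text
16.1667 [ 6.08261537e-01 -4.30534371e-04  1.56013223e-01] [-3.14119066e+00  4.79178533e-03  7.57202855e-04] 0.3501558007448089
```

View pics/wd.png

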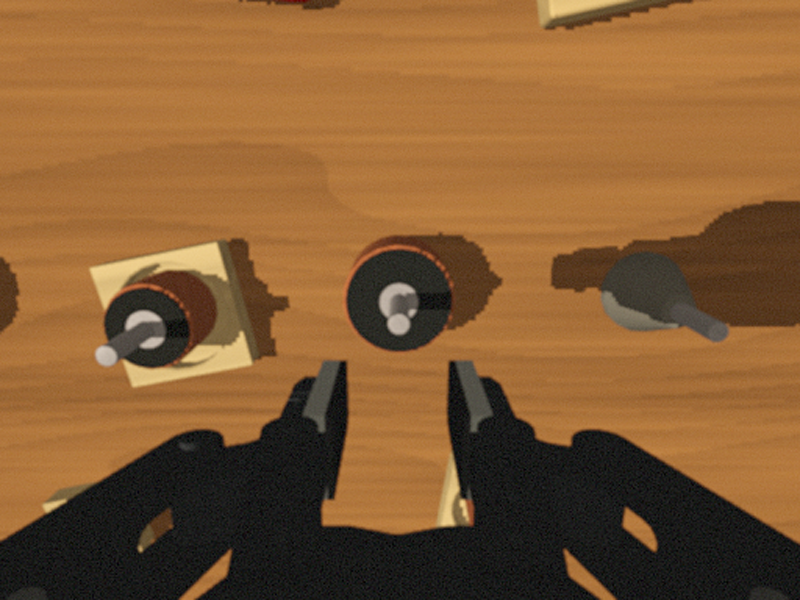

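Drum c stands in its well. Drum d is centred on the fingers, with its tip at (398,323) and face at (399,298).

```bash
python3 - <<'E'
from h import *
c=dict(np.load('wrist.npz'))
P=lambda X,Y,z: ray(c,(X+.5)/1.5625-.5,(Y+.5)/1.5625-.5,z)
print(P(398,323,.078)-c['T'][:3,3],P(398,323,.078),P(399,298,.04))
E
```

```text
[-0.07087621 -0.00030591 -0.22082253] [ 0.60481612 -0.00146993  0.078     ] [ 0.60632852 -0.00208606  0.04      ]
```

Call:
play_rows(
  rows=[
    [[-0.008, 0.005, 0.1], [0, 0, 0]],
    [[-0.008, 0.005, 0.2], [0, 0, 0]],
    [[-0.008, 0.005, 0.28], [0, 0, 0]],
    [[-0.008, 0.005, 0.36], [0, 0, 0]],
    [[-0.008, 0.005, 0.424], [0, 0, 0]],
    [[-0.008, 0.005, 0.424], [0, 0, 0]],
    [[-0.008, 0.005, 0.424], [0, 0, 0]],
  ],
)

```text
time: 16.8
tool_pos: [0.6053, 0.0007, 0.0491]
tcp_rot: [-3.141, -0.002, 0.005]
wrist_force: [0.7, 0.2, 0.1]
width: 0.351
grip_force: 0.0
```

Call:
play_rows(
  rows=[
    [[0, 0, 0], [0, 0, 0]],
    [[0, 0, 0], [0, 0, 0]],
    [[0, 0, 0], [0, 0, 0]],
    [[0, 0, 0], [0, 0, 0]],
    [[0, 0, 0], [0, 0, 0]],
    [[0, 0, 0], [0, 0, 0]],
    [[0, 0, 0], [0, 0, 0]],
  ],
  claw=-1,
)

```text
time: 17.38
tool_pos: [0.6075, -0.0006, 0.0516]
tcp_rot: [-3.141, 0.001, -0.003]
wrist_force: [-0.1, 1.4, 5.7]
width: 0.099
grip_force: 49.3
```

Call:
play_rows(
  rows=[
    [[0, 0, -0.15], [0, 0, 0]],
    [[0, 0, -0.3], [0, 0, 0]],
    [[0, 0, -0.44], [0, 0, 0]],
    [[0, 0, -0.44], [0, 0, 0]],
    [[0, 0, -0.44], [0, 0, 0]],
  ],
)

```text
time: 17.8
tool_pos: [0.6085, -0.0011, 0.1632]
tcp_rot: [3.141, -0.001, 0.009]
wrist_force: [0.4, 0.6, -2.8]
width: 0.094
grip_force: 49.1
```

Call:
play_rows(
  rows=[
    [[-0.06, 0.14, 0], [0, 0, 0]],
    [[-0.12, 0.28, 0], [0, 0, 0]],
    [[-0.18, 0.42, 0], [0, 0, 0]],
    [[-0.24, 0.56, 0], [0, 0, 0]],
    [[-0.3, 0.7, 0], [0, 0, 0]],
    [[-0.36, 0.84, 0], [0, 0, 0]],
    [[-0.4, 1, 0], [0, 0, 0]],
    [[-0.4, 1, 0], [0, 0, 0]],
  ],
)

```text
time: 18.47
tool_pos: [0.5025, -0.2563, 0.1576]
tcp_rot: [3.14, -0.009, -0.007]
wrist_force: [-0.5, -0.1, -1.7]
width: 0.097
grip_force: 49.4
```

Call:
play_rows(
  rows=[
    [[-0.08, 0.14, 0], [0, 0, 0]],
    [[-0.16, 0.28, 0], [0, 0, 0]],
    [[-0.24, 0.42, 0], [0, 0, 0]],
    [[-0.3, 0.507, 0], [0, 0, 0]],
    [[-0.3, 0.507, 0], [0, 0, 0]],
    [[-0.3, 0.507, 0.1], [0, 0, 0]],
    [[-0.3, 0.507, 0.2], [0, 0, 0]],
    [[-0.3, 0.507, 0.3], [0, 0, 0]],
    [[-0.3, 0.507, 0.3], [0, 0, 0]],
    [[-0.3, 0.507, 0.3], [0, 0, 0]],
    [[-0.3, 0.507, 0.3], [0, 0, 0]],
  ],
)

```text
time: 19.38
tool_pos: [0.4314, -0.3769, 0.0851]
tcp_rot: [-3.141, 0.0, 0.001]
wrist_force: [0.7, 0.4, -1.0]
width: 0.094
grip_force: 49.5
```

```bash
python3 w.py wd2; python3 - <<'E'
# block top-face outline in the wrist view, by colour (pale wood, low saturation)
import cv2,numpy as np
from h import *
c=dict(np.load('wrist.npz'))
h=cv2.cvtColor(c['image'],cv2.COLOR_RGB2HSV)
m=((h[...,0]>18)&(h[...,0]<35)&(h[...,1]>60)&(h[...,2]>110)).astype(np.uint8)
n,l,st,ce=cv2.connectedComponentsWithStats(m)
for i in range(1,n):
    if st[i,4]>300:
        p=np.argwhere(l==i)[:,::-1]
        ext=[p[np.argmax(p@d)] for d in np.array([[-1,-1],[1,-1],[1,1],[-1,1],[-1,0],[1,0],[0,-1]])]
        print(st[i],[(e.tolist(),ray(c,*e,.016)[:2].round(4).tolist()) for e in ext])
E
```

```text
19.3833 [ 0.4314347  -0.3768567   0.08512779] [-3.14083912e+00  1.74251501e-04  1.08488593e-03] 0.09416003863362488
[ 184  132  151  124 5564] [([206, 132], [0.4807, -0.3469]), ([332, 159], [0.4633, -0.4284]), ([313, 234], [0.4108, -0.4184]), ([184, 252], [0.3972, -0.3282]), ([184, 250], [0.3988, -0.3282]), ([334, 161], [0.462, -0.4297]), ([206, 132], [0.4807, -0.3469])]
```

The block's centre works out at (0.430,-0.3785), and the held drum is within about 2 mm of it. I'll lower it.

Call:
play_rows(
  rows=[
    [[0.004, 0.004, 0.02], [0, 0, 0]],
    [[0.004, 0.004, 0.06], [0, 0, 0]],
    [[0.004, 0.004, 0.1], [0, 0, 0]],
    [[0.004, 0.004, 0.115], [0, 0, 0]],
    [[0.004, 0.004, 0.115], [0, 0, 0]],
    [[0.004, 0.004, 0.115], [0, 0, 0]],
  ],
)

```text
time: 19.93
tool_pos: [0.4326, -0.3791, 0.0574]
tcp_rot: [3.14, -0.001, 0.001]
wrist_force: [-2.3, -0.3, 6.0]
width: 0.099
grip_force: 50.9
```

Call:
play_rows(
  rows=[
    [[0, 0, 0], [0, 0, 0]],
    [[0, 0, 0], [0, 0, 0]],
    [[0, 0, 0], [0, 0, 0]],
    [[0, 0, -0.1], [0, 0, 0]],
    [[0, 0, -0.25], [0, 0, 0]],
    [[0, 0, -0.4], [0, 0, 0]],
    [[0, 0, -0.55], [0, 0, 0]],
    [[-0.05, 0.15, -0.65], [0, 0, 0]],
    [[-0.1, 0.3, -0.65], [0, 0, 0]],
    [[-0.15, 0.45, -0.65], [0, 0, 0]],
    [[-0.2, 0.6, -0.65], [0, 0, 0]],
    [[-0.25, 0.75, -0.65], [0, 0, 0]],
    [[-0.25, 0.8, -0.65], [0, 0, 0]],
    [[-0.25, 0.8, -0.65], [0, 0, 0]],
  ],
  claw=-0.3,
)

```text
time: 21.1
tool_pos: [0.3683, -0.5814, 0.218]
tcp_rot: [3.141, -0.007, -0.0]
wrist_force: [-0.0, 0.9, -0.2]
width: 0.348
grip_force: 0.0
```

```bash
python3 - <<'E'
from workcell import cams
import cv2,numpy as np
c=cams.read_camera('top');d=cams.read_camera('scene')
a=cv2.resize(c['image'][110:270,90:450,::-1],(800,355),interpolation=cv2.INTER_CUBIC)
b=cv2.resize(d['image'][140:310,20:410,::-1],(562,245),interpolation=cv2.INTER_CUBIC)
o=np.zeros((600,800,3),np.uint8);o[:355]=a;o[355:,:562]=b
cv2.imwrite('pics/final.png',o)
E
```

```text
(no output)
```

View pics/final.png

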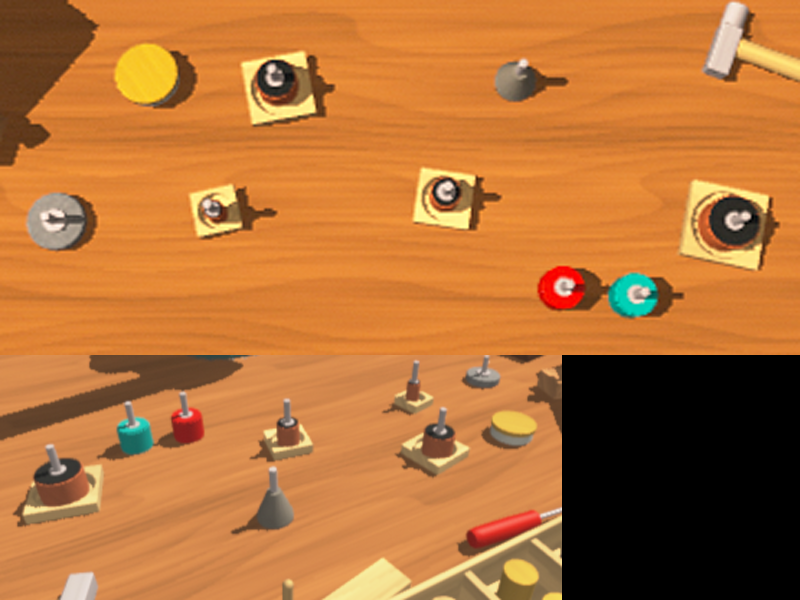

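The final picture shows all four drums upright in their matching wells: a (213,210), b (445,195), c (277,85) and d (728,222). The cone, the wheel and both decoys look undisturbed.

```bash
python3 -c "
from workcell import bot
print(bot.finish_job())"
```

```text
the job is handed in; nothing more can be done
None
```

I put all four sanding drums upright in their matching wells, smallest to largest, left the cone, the felt wheel and both look-alikes untouched, and handed the job in at about 21 s of the 112 s allowed; no verdict came back.

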